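Kit four power-supply parts into their fitting nests

TASK

Get the kit ready for the next assembler: put the transformer, the ring-shaped choke (over its post), the can capacitor and the finned heat sink each into the grey nest whose pocket fits it, sitting flat and upright on the nest's floor inside the rim. Set each part down rather than dropping it, and do not shift or knock over the flux bottle or the solder reel that stand among them.

Things in the scene. Friction and masses are not known exactly. Their poses are not given: they have to be found in the camera images.
- transformer: Small mains transformer: steel laminated core with black winding bulging at two sides, a block 54 (x) x 46 (y) x 45 mm high, about 0.35 kg; stands upright on the green bench; origin: centre of its underside, z up. Grip it across its 46 mm (along its y).
- choke: Toroidal choke: copper-wound ring lying flat, outer diameter 52 (54 over the wire turns), hole 24, 28 mm high, about 0.12 kg; stands upright on the green bench; origin: centre of its underside, z up, on the ring's axis. Grip it across its outside.
- capacitor: Can capacitor: black cylinder with an aluminium top bearing a cross, diameter 35, 50 mm high, about 0.06 kg; stands upright on the green bench; origin: centre of its underside, z up.
- heatsink: Finned aluminium heat sink, fins upward and running along its x, 80 (x) x 40 (y) x 30 mm high, about 0.11 kg; stands upright on the green bench; origin: centre of its underside, z up. Grip it across its 40 mm (along its y).
- nest_transformer: Grey plastic nest fixed to the bench, pale floor: nearly square pocket 70 (x) x 62 (y) mm inside the rim, fits the transformer with 8 mm of play on each side when their x axes are parallel (either way round). Floor 4 mm above the bench; rim 6 mm thick, top 10 mm above the bench. Origin: centre of its underside (bench level), z up; turned by up to 0.8 rad.
- nest_choke: Grey plastic nest fixed to the bench, pale floor: round pocket of 68 mm inner diameter with a centre post (8 mm diameter, top 14 mm above the bench) that passes through the choke's hole; 8 mm of play. Floor 4 mm above the bench; rim 6 mm thick, top 10 mm above the bench. Origin: centre of its underside (bench level), z up; turned by up to 0.8 rad.
- nest_capacitor: Grey plastic nest fixed to the bench, pale floor: plain round pocket of 51 mm inner diameter, no post; fits the capacitor standing up, 8 mm of play. Floor 4 mm above the bench; rim 6 mm thick, top 10 mm above the bench. Origin: centre of its underside (bench level), z up; turned by up to 0.8 rad.
- nest_heatsink: Grey plastic nest fixed to the bench, pale floor: long pocket 96 (x) x 56 (y) mm inside the rim, fits the heat sink with 8 mm of play on each side when their x axes are parallel (either way round). Floor 4 mm above the bench; rim 6 mm thick, top 10 mm above the bench. Origin: centre of its underside (bench level), z up; turned by up to 0.8 rad.
- flux_bottle: Bystander: amber bottle with a black cap, diameter 34, 70 mm high, standing loose about the middle of the work area; origin: centre of its underside.
- solder_reel: Bystander: white plastic reel, flange diameter 48, 32 mm high, standing loose on one flange in the left half of the work area; origin: centre of its underside.
Not all that is in view belongs to the job. Leave any pink, red or yellow look-alike of the transformer alone.

How it is judged (in metres and radians):
At the end, for the whole second after the job is handed in: Each of the four parts rests in its own nest: its centre within 13 mm of the nest's centre seen from above, its underside on the nest's floor (1 to 7 mm above the bench), upright within 0.1 rad, at rest (under 20 mm/s) and not touched by the fingers (horizontal distance between transformer and nest_transformer below 0.013 m and z of transformer in the frame of nest_transformer between 0.001 and 0.007 m and angle between each of transformer, choke, capacitor, heatsink's own z axis and vertical below 0.1 rad and linear speed of each of transformer, choke, capacitor, heatsink below 0.02 m/s and contact force between the fingers and transformer below 0.1 N and horizontal distance between choke and nest_choke below 0.013 m and z of choke in the frame of nest_choke between 0.001 and 0.007 m and contact force between the fingers and choke below 0.1 N and horizontal distance between capacitor and nest_capacitor below 0.013 m and z of capacitor in the frame of nest_capacitor between 0.001 and 0.007 m and contact force between the fingers and capacitor below 0.1 N and horizontal distance between heatsink and nest_heatsink below 0.013 m and z of heatsink in the frame of nest_heatsink between 0.001 and 0.007 m and contact force between the fingers and heatsink below 0.1 N).
It fails at once if a part falls freely (dropped from more than about 25 mm, or thrown) ((linear speed of transformer above 0.7 m/s and contact force between each of the arm, the fingers and transformer below 0.01 N) or (linear speed of choke above 0.7 m/s and contact force between each of the arm, the fingers and choke below 0.01 N) or (linear speed of capacitor above 0.7 m/s and contact force between each of the arm, the fingers and capacitor below 0.01 N) or (linear speed of heatsink above 0.7 m/s and contact force between each of the arm, the fingers and heatsink below 0.01 N)).
It fails at once if the flux bottle is shifted by more than 20 mm or knocked over (distance of flux_bottle from where it was at the start of the episode above 0.02 m or angle between flux_bottle's own z axis and vertical above 0.4 rad).
It fails at once if the solder reel is shifted by more than 20 mm or knocked over (distance of solder_reel from where it was at the start of the episode above 0.02 m or angle between solder_reel's own z axis and vertical above 0.4 rad).
It also fails if it takes over 106 s, if anything falls off the work surface, if the arm or the gripper's body presses on something with over 40 N, if the wrist force passes 120 N, or if a joint passes its speed limit or range.

ROBOT

A 6-joint arm with a two-finger parallel gripper is mounted at the origin on the work surface. World frame = base frame: x ahead of the robot, y to its left, z up, the work surface at z = 0. Lengths are in m, angles in degrees, forces in N, time in s.
With the tool pointing down it reaches from about 0.375 to 0.9 m from the base axis. Payload 3.1 kg.
Tool frame: the origin (TCP) lies midway between the tips of the shut fingers; the grasp point (between the pads) lies 19 mm behind it; z points along the fingers, y is the line along which they close (so a half turn about z gives the same grasp; the last joint's range is limited). The gripper opens to 87 mm and grips with 3 to 60 N. Pads are 19 mm wide; open, the fingers measure 117 mm over their backs; the gripper's body (75 mm by 190 mm) begins 51 mm behind the grasp point.
Start: joints at [-87.405, 30.224, 82.088, -0, 67.689, -10.227], TCP at [0.139, -0.609, 0.223] pointing down, gripper open.
Joint ranges: [-176.69, 176.69], [-43.24, 126.21], [12.49, 139.97], [-82, 262], [0, 151.66], [-163.58, 163.58]. Speed limits (degrees/s): [159.86, 159.86, 180, 180, 180, 180].

INTERFACE

Orientations are given as a 3x3 rotation matrix whose columns are the frame's x, y, z axes.
In Python, from rig import bot, capture gives the robot as it stands.
- The arm moves only by the tool run_rows, called after "Call:" as name(argument=value, ...) on one line, values as JSON. Schema: {"type":"object","properties":{"segments":{"type":"object","properties":{"sx":{"type":"array","items":{"type":"number"},"minItems":1,"maxItems":20},"sy":{"type":"array","items":{"type":"number"},"minItems":1,"maxItems":20},"sz":{"type":"array","items":{"type":"number"},"minItems":1,"maxItems":20},"ax":{"type":"array","items":{"type":"number"},"minItems":1,"maxItems":20},"ay":{"type":"array","items":{"type":"number"},"minItems":1,"maxItems":20},"az":{"type":"array","items":{"type":"number"},"minItems":1,"maxItems":20},"aperture":{"type":"array","items":{"type":"number"},"minItems":1,"maxItems":20}},"additionalProperties":false,"required":["sx","sy","sz","ax","ay","az","aperture"]},"only":{"type":"string"},"quiet":{"type":"boolean"},"lines":{"type":"string"}},"required":["segments"],"additionalProperties":false}. segments is an object with one list for each field, all of the same length, 1 to 20, a row being the entries at one place: sx, sy, sz (the shift in normalised numbers (1 is 0.75 m)), ax, ay, az (a rotation vector in normalised numbers (1 is 360 degrees)), aperture (the opening from 0.0 (shut) to 1.0 (fully open)); each row is the pose to reach, as a shift and turn from the pose commanded when the call began, along the tool's axes at that moment; what a row does not reach only later rows make up. A row lasts 1/10 s, in which the tool goes at most 0.05 m and 8.59 degrees, less where a joint would pass 70% of its speed; a pose out of reach is approached as far as the arm can. The fingers move at their own pace and stop on an object; the grip force is fixed at half the most. Time passes only in rows, so rows that do not move let the fingers close. The tool returns the time, the measured TCP pose, the force, the opening and the grip force at its end. only (a regular expression) keeps the lines of the reply that match it, lines (a string "A,B") keeps lines A to B, and quiet returns only ok. No shift or turn number may pass 1 either way. Input that does not fit is refused with a message, and nothing moves.
- bot.read_state(): the state, without advancing time (a new reading comes with each control period).
- capture(name): name is "scene" or "top" or "wrist"; returns a dict with "color" (420x560x3 uint8, red, green, blue), "K" (3x3 intrinsics, pixels), "view" (4x4, takes a point from world to camera coordinates); the wrist camera has in their place "mount" (4x4, takes a point from camera to tool coordinates, whose origin is the TCP and whose axes are the flange's). Camera axes: x right, y up, looking along -z (the intrinsics and any distortion apply to the point x, -y, -z); pixel columns grow to the right and rows downward; lengths in m; the calibration is good to about 2 mm. A picture is of the moment at which its call begins: read the wrist's pose just before it. There is no depth.
- bot.hand_in(): hands the job in; it is judged then, once.
The state is a dict: "time_s": time; "joint_positions": joint angles; "qvel": joint speeds; "tau": joint torques, N m; "position": TCP position; "tcp_rot": TCP orientation; "force": force on the tool from outside, world axes, zero at the start; "moment": the same for the moment, N m; "opening": opening from 0.0 (shut) to 1.0 (fully open); "grasp_force": force on a finger pad.
Only numpy, scipy, OpenCV 4.12 (cv2) and the standard library are available. Lean on these libraries where they do the work, as an engineer would, in place of code of your own. Each camera call takes 0.05 s, during which the arm holds its last target. There are 200 camera calls.

## Working session

There is one attempt and no reset: what is moved stays moved. The work goes in short steps, Python scripts to look and compute and a tool call to move; the robot and the scene stay as the last step left them, time stands still between calls to the robot, and variables do not carry over. Pictures are saved under pics/ and viewed, at most 14 in all, crops included, and the job is handed in when it is done.

```bash
mkdir -p pics; ls
```

Run:
```python
from rig import bot,capture
import cv2,numpy as np
s=bot.read_state();print(s['time_s'],s['position'],np.round(s['tcp_rot'],3).tolist(),s['opening'])
for n in('top','scene'):
    c=capture(n);cv2.imwrite(f'pics/{n}0.png',c['color'][:,:,::-1]);print(n,np.round(c['K'],1).tolist(),np.round(c['view'],4).tolist(),[k for k in c])
    np.savez(f'{n}.npz',K=c['K'],view=c['view'])
```

```text
pics
0.0 [ 0.13874381 -0.60863883  0.22157177] [[0.975, 0.222, -0.0], [0.222, -0.975, 0.002], [0.0, -0.002, -1.0]] 1.003147808847131
top [[435.3, 0.0, 270.3], [0.0, 435.3, 206.6], [0.0, 0.0, 1.0]] [[0.017, -0.9999, 0.0008, 0.004], [0.9988, 0.017, 0.0469, -0.4642], [-0.047, 0.0, 0.9989, -1.0351], [0.0, 0.0, 0.0, 1.0]] ['color', 'K', 'view']
scene [[379.4, 0.0, 275.2], [0.0, 379.4, 208.8], [0.0, 0.0, 1.0]] [[0.2112, 0.9773, -0.019, -0.0983], [-0.7765, 0.1796, 0.604, 0.3144], [0.5936, -0.1128, 0.7968, -1.1739], [0.0, 0.0, 0.0, 1.0]] ['color', 'K', 'view']
```

View pics/top0.png

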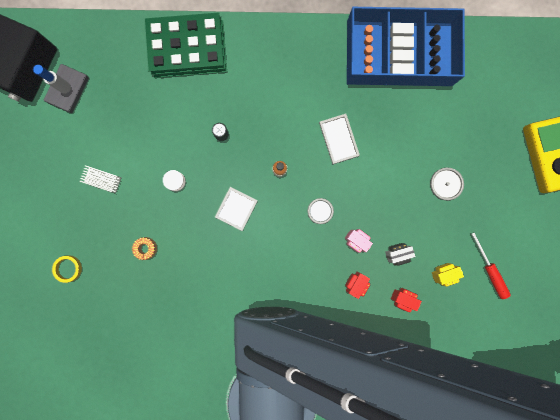

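View pics/scene0.png

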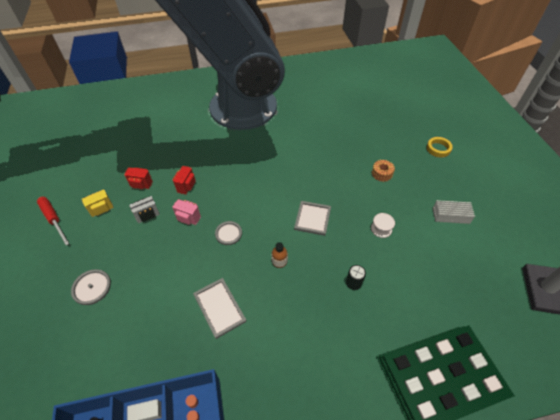

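Top view:
- **Parts:** heat sink (100,179), choke (144,248), capacitor (220,131). The steel and black block at (401,254) is the transformer.
- **Look-alikes:** pink (359,240), red (358,285) and (406,300), yellow (448,275), and a yellow ring at (66,269) that isn't the choke.
- **Nests:** transformer (236,209), capacitor (320,211), heat sink (340,138), choke with post (447,184).
- **Bystanders:** bottle (280,169), reel (174,181).

I'll check these in enlarged crops.

Run:
```python
import cv2
im=cv2.imread('pics/top0.png')
cv2.imwrite('pics/cl.png',cv2.resize(im[115:275,70:270],None,fx=4,fy=3.75 if 0 else 3.75,interpolation=cv2.INTER_CUBIC) if 0 else cv2.resize(im[115:265,70:270],None,fx=4,fy=4,interpolation=cv2.INTER_CUBIC))
cv2.imwrite('pics/cr.png',cv2.resize(im[110:270,300:500],None,fx=4,fy=4,interpolation=cv2.INTER_CUBIC)[:600])
s=cv2.imread('pics/scene0.png')
a=cv2.resize(s[180:320,55:255],None,fx=4,fy=4,interpolation=cv2.INTER_CUBIC)
cv2.imwrite('pics/sl.png',a)
cv2.imwrite('pics/sr.png',cv2.resize(s[150:300,285:485],None,fx=4,fy=4,interpolation=cv2.INTER_CUBIC))
```

```text
(no output)
```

View pics/cl.png

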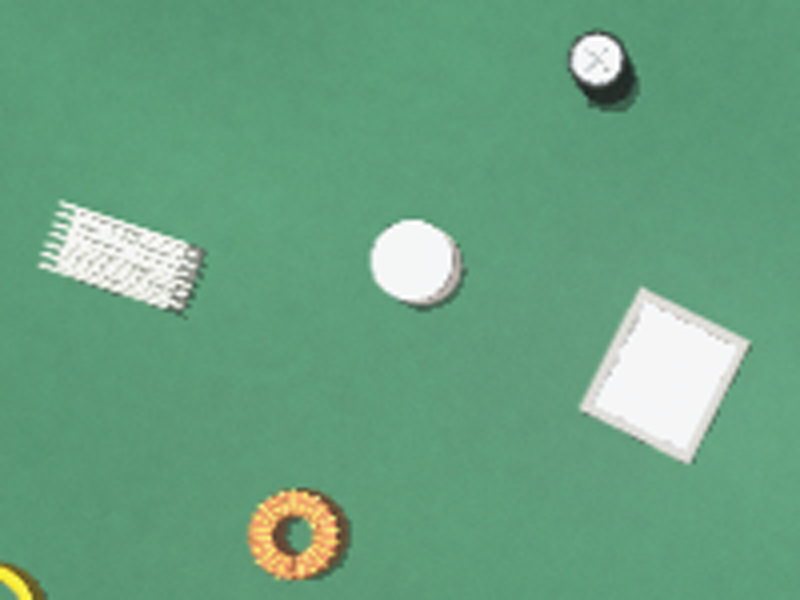

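View pics/cr.png

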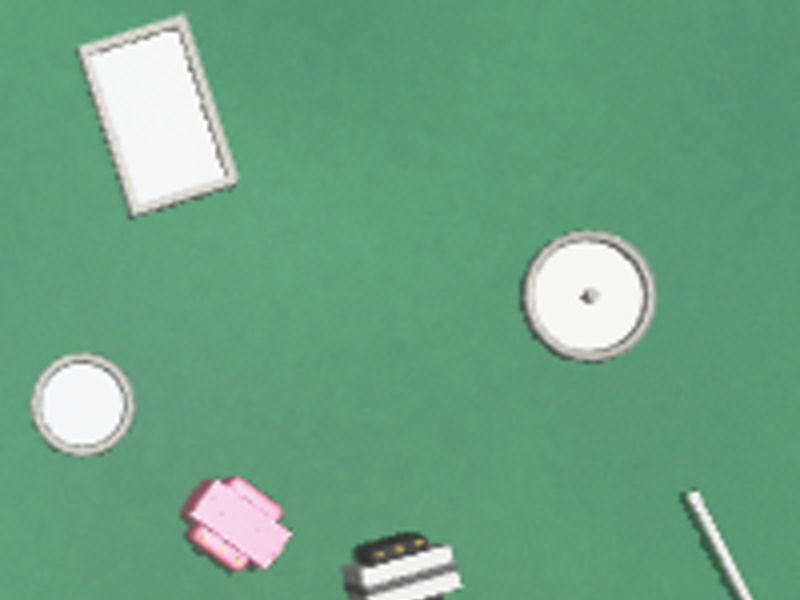

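View pics/sl.png

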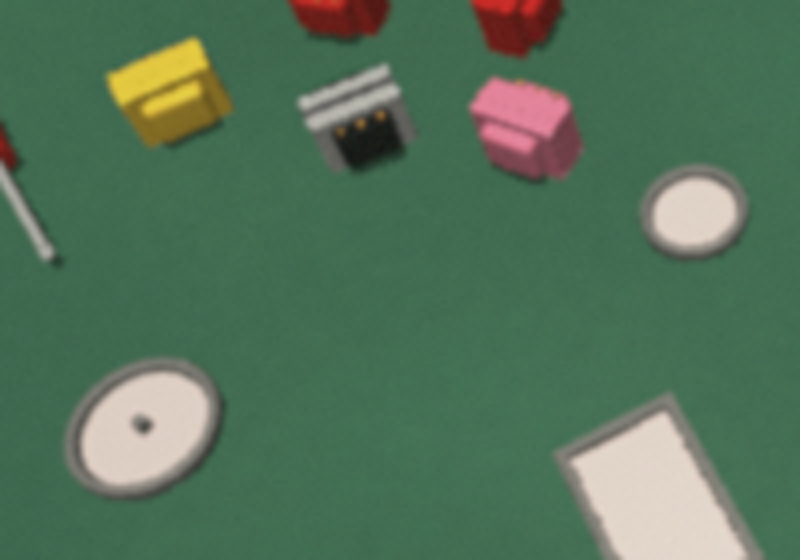

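View pics/sr.png

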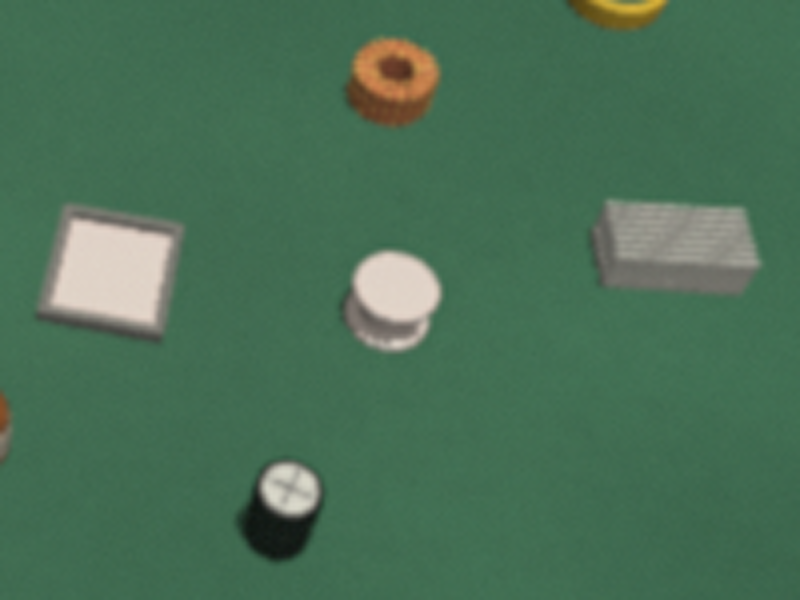

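The crops confirm the choices. Reel top is at cl(413,261), capacitor top at cl(597,59), choke at cl(295,534), heat sink around cl(122,258), and the steel and black transformer at sl(355,110). I need one more crop for the transformer's top.

Run:
```python
import cv2
im=cv2.imread('pics/top0.png');s=cv2.imread('pics/scene0.png')
f=lambda a:cv2.resize(a,(400,400),interpolation=cv2.INTER_CUBIC)
cv2.imwrite('pics/tr.png',cv2.hconcat([f(im[230:280,376:426]),f(s[185:235,120:170])]))
```

```text
(no output)
```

View pics/tr.png

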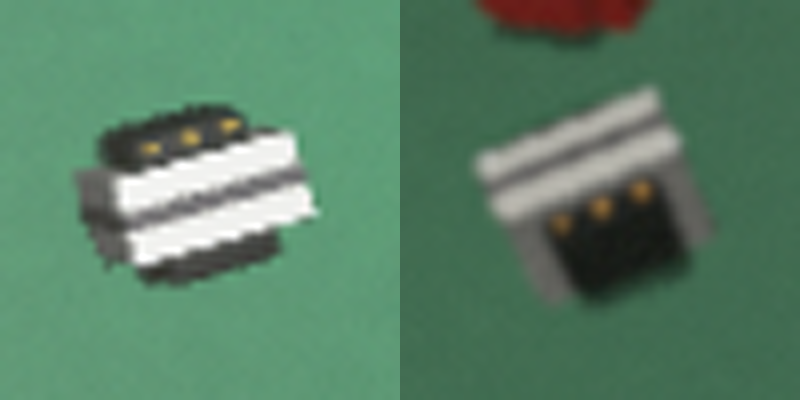

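Transformer top corners in tr.png are at (115,180), (295,132), (315,212) and (135,265) in the top half, and (685,135), (505,215), (477,155) and (655,88) in the scene half. Next I triangulate everything.

Create geo.py:
```python
import numpy as np,cv2
C={n:np.load(f'{n}.npz') for n in('top','scene')}
def P(n):
    return C[n]['K']@np.diag([1,-1,-1])@C[n]['view'][:3]
def tri(a,b):
    X=cv2.triangulatePoints(P('top'),P('scene'),np.array(a,float).reshape(2,1),np.array(b,float).reshape(2,1))[:,0]
    X=X[:3]/X[3]
    q=[]
    for n,p in(('top',a),('scene',b)):
        u=P(n)@np.r_[X,1];q.append(np.hypot(*(u[:2]/u[2]-p)))
    return X,max(q)
def onz(n,p,z):  # intersect pixel ray with plane z
    M=P(n);H=M[:,[0,1,3]].copy();H[:,2]+=M[:,2]*z
    w=np.linalg.solve(H,[p[0],p[1],1]);return w[:2]/w[2]
def u(p,s,o): return [(p[0]+.5)/s-.5+o[0],(p[1]+.5)/s-.5+o[1]]
cl=lambda *p:u(p,4,(70,115));cr=lambda *p:u(p,4,(300,110))
sl=lambda *p:u(p,4,(55,180));sr=lambda *p:u(p,4,(285,150))
tt=lambda *p:u(p,8,(376,230));ts=lambda *p:u((p[0]-400,p[1]),8,(120,185))
```

Run:
```python
from geo import *
def show(n,prs,z):
    X=[tri(a,b) for a,b in prs];m=np.mean([x for x,_ in X],0)
    t=np.array([onz('top',a,z) for a,_ in prs]);s=np.array([onz('scene',b,z) for _,b in prs])
    print(n,m.round(4),'res',max(r for _,r in X).round(2),'top',t.mean(0).round(4),'sc',s.mean(0).round(4))
    if len(prs)==4:
        for w in(t,s):
            e=np.diff(np.r_[w,w[:1]],axis=0);print('   ',[(round(np.hypot(*d),4),round(np.degrees(np.arctan2(d[1],d[0]))%180,1)) for d in e])
show('cap',[(cl(597,59),sr(290,489))],.05)
show('choke',[(cl(295,534),sr(396,69))],.028)
show('reel',[(cl(413,261),sr(396,287))],.032)
show('hs',[(cl(60,203),sr(759,263)),(cl(202,249),sr(610,255)),(cl(183,313),sr(607,202)),(cl(42,267),sr(744,208))],.03)
show('tr',[(tt(115,180),ts(685,135)),(tt(295,132),ts(505,215)),(tt(315,212),ts(477,155)),(tt(135,265),ts(655,88))],.045)
show('ntr',[(cl(643,288),sr(162,340)),(cl(750,343),sr(38,318)),(cl(690,464),sr(66,206)),(cl(581,408),sr(183,225))],.01)
show('ncap',[(cr(83,405),sl(694,212))],.01)
show('nchoke',[(cr(589,296),sl(145,428))],.01)
show('nhs',[(cr(80,48),[244,317]),(cr(184,15),[219,334]),(cr(238,182),sl(555,455)),(cr(133,216),sl(670,396))],.01)
show('bottle',[([279.5,166],[280,246])],.07)
```

```text
cap [0.64   0.1341 0.0507] res 0.45 top [0.6404 0.1349] sc [0.6395 0.1334]
choke [0.3602 0.3082 0.0286] res 0.21 top [0.3603 0.3088] sc [0.3596 0.308 ]
reel [0.5221 0.2426 0.031 ] res 0.33 top [0.5222 0.2429] sc [0.5227 0.2414]
hs [0.5216 0.4162 0.0309] res 2.13 top [0.5213 0.4156] sc [0.5212 0.4181]
    [(np.float64(0.0888), np.float64(73.0)), (np.float64(0.0394), np.float64(165.4)), (np.float64(0.0881), np.float64(73.0)), (np.float64(0.0393), np.float64(166.4))]
    [(np.float64(0.0837), np.float64(73.1)), (np.float64(0.0399), np.float64(155.9)), (np.float64(0.0793), np.float64(73.7)), (np.float64(0.0404), np.float64(162.3))]
tr [ 0.3575 -0.2946  0.0489] res 0.38 top [ 0.3573 -0.2956] sc [ 0.3541 -0.2959]
    [(np.float64(0.0541), np.float64(105.8)), (np.float64(0.0237), np.float64(14.2)), (np.float64(0.0544), np.float64(107.2)), (np.float64(0.0251), np.float64(13.6))]
    [(np.float64(0.0551), np.float64(109.4)), (np.float64(0.0259), np.float64(18.8)), (np.float64(0.0538), np.float64(105.1)), (np.float64(0.022), np.float64(22.4))]
ntr [0.4581 0.0938 0.0066] res 0.31 top [0.4579 0.
[... 326 characters left out ...]
t64(0.0854), np.float64(154.7))]
ncap [ 0.4559 -0.1096  0.0058] res 0.28 top [ 0.4558 -0.1087] sc [ 0.4586 -0.1102]
nchoke [ 0.5272 -0.4152  0.0055] res 0.25 top [ 0.5267 -0.413 ] sc [ 0.5297 -0.4138]
nhs [ 0.6314 -0.152   0.0129] res 1.93 top [ 0.6323 -0.1525] sc [ 0.6305 -0.152 ]
    [(np.float64(0.0665), np.float64(108.7)), (np.float64(0.107), np.float64(18.3)), (np.float64(0.0669), np.float64(109.0)), (np.float64(0.1073), np.float64(18.0))]
    [(np.float64(0.0579), np.float64(113.5)), (np.float64(0.1051), np.float64(23.4)), (np.float64(0.0663), np.float64(108.0)), (np.float64(0.0991), np.float64(18.8))]
bottle [ 0.5546 -0.0076  0.0662] res 0.04 top [ 0.5541 -0.0075] sc [ 0.5569 -0.0082]
```

Triangulated heights match the text: 51, 29, 31 and 49 mm for the parts, and about 6–13 mm for the rims. I chose the steel and black transformer at (401,254). Now a helper that turns world goals into tool-axis shifts.

Create go.py:
```python
# usage: go.py "x y z yaw" ...  -> shift/turn from present pose in tool axes; yaw = direction of tool y (deg)
import sys,numpy as np
from rig import bot
from scipy.spatial.transform import Rotation as Ro
s=bot.read_state();R=np.array(s['tcp_rot']);p=np.array(s['position'])
print('t',s['time_s'],'p',p.round(4),'yaw',round(np.degrees(np.arctan2(R[1,1],R[0,1])),1),'j',np.round(s['joint_positions'],0),'op',round(s['opening'],3))
for a in sys.argv[1:]:
    x,y,z,w=map(float,a.split());w=np.radians(w)
    Y=[np.cos(w),np.sin(w),0];Z=[0,0,-1];T=np.c_[np.cross(Y,Z),Y,Z]
    print(a,'->',np.round(R.T@(np.array([x,y,z])-p),4),np.round(Ro.from_matrix(R.T@T).as_rotvec(degrees=True),2))
```

```bash
python3 go.py "0.357 -0.2955 0.12 16.5" "0.357 -0.2955 0.018 16.5"
```

```text
t 0.1 p [ 0.1387 -0.6087  0.2217] yaw -77.2 j [-87.  30.  82.  -0.  68. -10.] op 1.002
0.357 -0.2955 0.12 16.5 -> [ 0.2823 -0.2568  0.1023] [-7.000e-02 -1.100e-01 -9.368e+01]
0.357 -0.2955 0.018 16.5 -> [ 0.2823 -0.2566  0.2043] [-7.000e-02 -1.100e-01 -9.368e+01]
```

Careful with the scale: shifts go in shares of 0.75 m and turns go in shares of 360 degrees. That gives: 0.282 m / 0.75 = 0.376, -0.257 m / 0.75 = -0.3427, -93.7 degrees / 360 = -0.2603.

Call:
run_rows(segments={"sx": [0.376,0.376,0.376,0.376,0.376,0.376,0.376,0.376,0.376,0.376,0.376,0.376,0.376,0.376,0.376],"sy": [-0.3427,-0.3427,-0.3427,-0.3427,-0.3427,-0.3427,-0.3427,-0.3427,-0.3427,-0.3427,-0.3427,-0.3427,-0.3427,-0.3427,-0.3427],"sz": [0.0667,0.0667,0.0667,0.0667,0.0667,0.0667,0.0667,0.0667,0.0667,0.0667,0.0667,0.0667,0.0667,0.0667,0.0667],"ax": [0,0,0,0,0,0,0,0,0,0,0,0,0,0,0],"ay": [0,0,0,0,0,0,0,0,0,0,0,0,0,0,0],"az": [-0.2603,-0.2603,-0.2603,-0.2603,-0.2603,-0.2603,-0.2603,-0.2603,-0.2603,-0.2603,-0.2603,-0.2603,-0.2603,-0.2603,-0.2603],"aperture": [1,1,1,1,1,1,1,1,1,1,1,1,1,1,1]})

```text
time_s: 1.6
position: [0.3566, -0.2963, 0.1725]
tcp_rot: [[-0.283, 0.959, -0.0], [0.959, 0.283, 0.0], [0.0, -0.0, -1.0]]
force: [-0.4, 0.2, -1.4]
opening: 0.998
grasp_force: 0.0
```

```bash
python3 go.py "0.357 -0.2955 0.018 16.5"
```

Run:
```python
from rig import bot,capture
import cv2,numpy as np
s=bot.read_state();c=capture('wrist');cv2.imwrite('pics/w1.png',c['color'][:,:,::-1])
T=np.eye(4);T[:3,:3]=s['tcp_rot'];T[:3,3]=s['position']
V=np.linalg.inv(T@c['mount']);print(np.round(c['mount'],3).tolist())
# predicted pixels of transformer corners at z .045
a=np.radians(106.5)
for dx,dy in((27,12),(27,-12),(-27,-12),(-27,12),(0,0)):
    X=np.r_[.357+(dx*np.cos(a)-dy*np.sin(a))/1e3,-.2955+(dx*np.sin(a)+dy*np.cos(a))/1e3,.045,1]
    u=c['K']@np.diag([1,-1,-1])@(V@X)[:3];print((u[:2]/u[2]).round(0))
```

```text
t 1.6 p [ 0.3566 -0.2963  0.1725] yaw 16.4 j [-54.  22. 108.   0.  50. -70.] op 0.998
0.357 -0.2955 0.018 16.5 -> [0.0006 0.0007 0.1545] [-0.   -0.01 -0.06]
[[0.001, 0.959, 0.285, 0.08], [1.0, -0.002, 0.001, 0.0], [0.001, 0.285, -0.959, -0.162], [0.0, 0.0, 0.0, 1.0]]
[268. 170.]
[293. 170.]
[293. 224.]
[268. 224.]
[281. 198.]
```

View pics/w1.png

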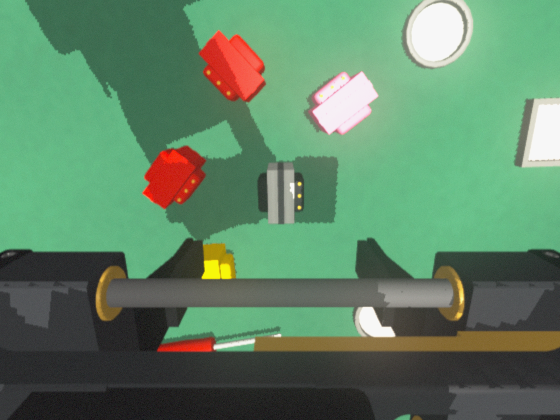

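The wrist view shows the transformer at (281,193), with its core edges at columns 267–295 as predicted. The extra length above row 170 is its visible end face. Descending to grip.

In the tool's units: 0.154 m / 0.75 = 0.2053, 0.13 m / 0.75 = 0.1733.

Call:
run_rows(segments={"sx": [0.0007,0.0007,0.0007,0.0007,0.0007,0.0007,0.0007,0.0007,0.0007,0.0007,0.0007,0.0007,0.0007],"sy": [0.0007,0.0007,0.0007,0.0007,0.0007,0.0007,0.0007,0.0007,0.0007,0.0007,0.0007,0.0007,0.0007],"sz": [0.0667,0.1333,0.1733,0.2053,0.2053,0.2053,0.2053,0.2053,0.2053,0.2053,0.2053,0.2053,0.2053],"ax": [0,0,0,0,0,0,0,0,0,0,0,0,0],"ay": [0,0,0,0,0,0,0,0,0,0,0,0,0],"az": [0,0,0,0,0,0,0,0,0,0,0,0,0],"aperture": [1,1,1,1,1,0,0,0,0,0,0,0,0]})

```text
time_s: 2.95
position: [0.3572, -0.2958, 0.019]
tcp_rot: [[-0.284, 0.959, 0.001], [0.959, 0.284, -0.001], [-0.001, 0.0, -1.0]]
force: [0.9, 0.1, 5.4]
opening: 0.522
grasp_force: 29.9
```

```bash
python3 go.py
```

```text
t 2.95 p [ 0.3572 -0.2958  0.019 ] yaw 16.5 j [-53.  40. 114.   0.  27. -70.] op 0.522
```

In the tool's units: -0.12 m / 0.75 = -0.16, -0.11 m / 0.75 = -0.1467.

Call:
run_rows(segments={"sx": [0,0,0,0,0],"sy": [0,0,0,0,0],"sz": [-0.0533,-0.1067,-0.1467,-0.16,-0.16],"ax": [0,0,0,0,0],"ay": [0,0,0,0,0],"az": [0,0,0,0,0],"aperture": [0,0,0,0,0]})

```text
time_s: 3.45
position: [0.3573, -0.2959, 0.1392]
tcp_rot: [[-0.284, 0.959, 0.001], [0.959, 0.284, -0.002], [-0.002, 0.001, -1.0]]
force: [-0.4, -0.5, -4.0]
opening: 0.527
grasp_force: 29.9
```

```bash
python3 go.py "0.459 0.0935 0.14 64.5"
```

```text
t 3.45 p [ 0.3573 -0.2959  0.1392] yaw 16.5 j [-53.  26. 110.  -0.  44. -70.] op 0.527
0.459 0.0935 0.14 64.5 -> [ 0.3444  0.2083 -0.0014] [-1.000e-02  1.300e-01 -4.797e+01]
```

In the tool's units: 0.3444 m / 0.75 = 0.4592, 0.31 m / 0.75 = 0.4133, -48 degrees / 360 = -0.1333.

Call:
run_rows(segments={"sx": [0.0459,0.0917,0.1373,0.184,0.2293,0.276,0.3213,0.368,0.4133,0.4592,0.4592,0.4592,0.4592],"sy": [0.0277,0.0555,0.0833,0.1107,0.1387,0.1667,0.1947,0.2227,0.2493,0.2777,0.2777,0.2777,0.2777],"sz": [0,0,0,0,0,0,0,0,0,0,0,0,0],"ax": [0,0,0,0,0,0,0,0,0,0,0,0,0],"ay": [0,0,0,0,0,0,0,0,0,0,0,0,0],"az": [-0.0139,-0.0278,-0.0417,-0.0556,-0.0694,-0.0833,-0.0972,-0.1111,-0.1222,-0.1333,-0.1333,-0.1333,-0.1333],"aperture": [0,0,0,0,0,0,0,0,0,0,0,0,0]})

```text
time_s: 4.75
position: [0.4574, 0.0932, 0.1371]
tcp_rot: [[-0.902, 0.431, -0.004], [0.431, 0.902, -0.0], [0.003, -0.002, -1.0]]
force: [0.5, 0.2, -3.5]
opening: 0.529
grasp_force: 29.9
```

```bash
python3 go.py "0.459 0.0935 0.024 64.5"
```

```text
t 4.75 p [0.4574 0.0932 0.1371] yaw 64.5 j [ -2.  26. 109.  -0.  45. -67.] op 0.529
0.459 0.0935 0.024 64.5 -> [-0.0017  0.0011  0.1131] [-0.1  -0.19 -0.02]
```

In the tool's units: 0.113 m / 0.75 = 0.1507, 0.112 m / 0.75 = 0.1493.

Call:
run_rows(segments={"sx": [-0.0013,-0.0013,-0.0013,-0.0013,-0.0013,-0.0013,-0.0013,-0.0013,-0.0013],"sy": [0.0013,0.0013,0.0013,0.0013,0.0013,0.0013,0.0013,0.0013,0.0013],"sz": [0.0533,0.0933,0.12,0.136,0.1427,0.1467,0.1493,0.1507,0.1507],"ax": [0,0,0,0,0,0,0,0,0],"ay": [0,0,0,0,0,0,0,0,0],"az": [0,0,0,0,0,0,0,0,0],"aperture": [0,0,0,0,0,0,0,0,0]})

```text
time_s: 5.65
position: [0.4605, 0.0943, 0.0261]
tcp_rot: [[-0.903, 0.43, 0.001], [0.43, 0.903, -0.0], [-0.001, 0.001, -1.0]]
force: [0.3, -0.7, -3.6]
opening: 0.526
grasp_force: 29.9
```

```bash
python3 go.py
```

```text
t 5.65 p [0.4605 0.0943 0.0261] yaw 64.5 j [ -2.  39. 113.   0.  28. -67.] op 0.526
```

In the tool's units: 0.003 m / 0.75 = 0.004, 0.002 m / 0.75 = 0.0027.

Call:
run_rows(segments={"sx": [0.002,0.002,0.002,0.002],"sy": [0,0,0,0],"sz": [0.0013,0.0027,0.004,0.004],"ax": [0,0,0,0],"ay": [0,0,0,0],"az": [0,0,0,0],"aperture": [0,0,0,0]})

```text
time_s: 6.05
position: [0.4587, 0.0951, 0.023]
tcp_rot: [[-0.903, 0.43, 0.0], [0.43, 0.903, 0.0], [-0.0, 0.0, -1.0]]
force: [-1.2, -0.6, 1.9]
opening: 0.527
grasp_force: 30.0
```

```bash
python3 go.py
```

```text
t 6.05 p [0.4587 0.0951 0.023 ] yaw 64.5 j [ -2.  39. 113.   0.  28. -67.] op 0.527
```

In the tool's units: -0.12 m / 0.75 = -0.16, -0.11 m / 0.75 = -0.1467.

Call:
run_rows(segments={"sx": [0,0,0,0,0,0,0,0,0],"sy": [0,0,0,0,0,0,0,0,0],"sz": [0,0,0,0,-0.04,-0.0933,-0.1467,-0.16,-0.16],"ax": [0,0,0,0,0,0,0,0,0],"ay": [0,0,0,0,0,0,0,0,0],"az": [0,0,0,0,0,0,0,0,0],"aperture": [1,1,1,1,1,1,1,1,1]})

```text
time_s: 6.95
position: [0.4599, 0.0949, 0.1441]
tcp_rot: [[-0.903, 0.43, 0.005], [0.43, 0.903, -0.0], [-0.004, 0.002, -1.0]]
force: [-0.1, -0.4, -0.4]
opening: 1.002
grasp_force: 0.0
```

```bash
python3 go.py "0.64 0.134 0.14 64.5"
```

```text
t 6.95 p [0.4599 0.0949 0.1441] yaw 64.5 j [ -2.  26. 109.   0.  46. -67.] op 1.002
0.64 0.134 0.14 64.5 -> [-0.1457  0.1127  0.0049] [0.1  0.24 0.03]
```

In the tool's units: -0.1457 m / 0.75 = -0.1943, 0.1127 m / 0.75 = 0.1503.

Call:
run_rows(segments={"sx": [-0.0493,-0.0987,-0.148,-0.1943,-0.1943,-0.1943,-0.1943],"sy": [0.0373,0.0747,0.112,0.1503,0.1503,0.1503,0.1503],"sz": [0,0,0,0.0067,0.0067,0.0067,0.0067],"ax": [0,0,0,0,0,0,0],"ay": [0,0,0,0,0,0,0],"az": [0,0,0,0,0,0,0],"aperture": [1,1,1,1,1,1,1]})

```text
time_s: 7.65
position: [0.6361, 0.1338, 0.1355]
tcp_rot: [[-0.903, 0.43, -0.006], [0.43, 0.903, -0.0], [0.005, -0.003, -1.0]]
force: [0.3, -0.2, 0.4]
opening: 1.001
grasp_force: 0.0
```

```bash
python3 go.py "0.64 0.134 0.020 64.5"
```

Run:
```python
from rig import capture
import cv2
a=capture('wrist')['color'][:,:,::-1];b=capture('top')['color'][:,:,::-1]
cv2.imwrite('pics/w2.png',cv2.hconcat([cv2.resize(a,(400,300)),cv2.resize(b[110:260,150:350],(400,300))]))
```

```text
t 7.65 p [0.6361 0.1338 0.1355] yaw 64.5 j [  2.  38.  82.  -0.  60. -62.] op 1.001
0.64 0.134 0.020 64.5 -> [-0.004   0.0022  0.1154] [-0.15 -0.28  0.02]
```

View pics/w2.png

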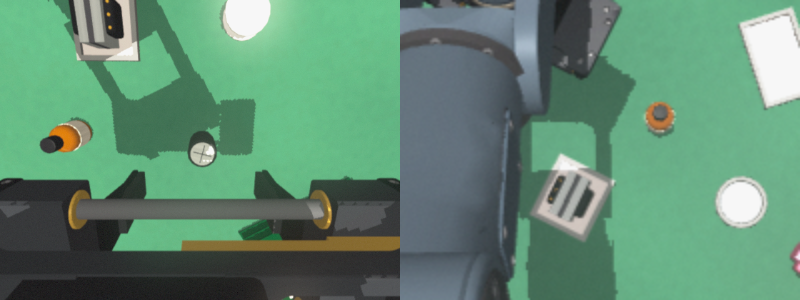

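The transformer sits in its nest (w2 right, 570,200), and the capacitor at (202,150) lies midway between the fingers. Descending on the capacitor.

In the tool's units: 0.115 m / 0.75 = 0.1533, 0.105 m / 0.75 = 0.14.

Call:
run_rows(segments={"sx": [-0.0027,-0.0027,-0.0027,-0.0027,-0.0027,-0.0027,-0.0027,-0.0027,-0.0027,-0.0027,-0.0027,-0.0027,-0.0027,-0.0027,-0.0027],"sy": [0.0013,0.0013,0.0013,0.0013,0.0013,0.0013,0.0013,0.0013,0.0013,0.0013,0.0013,0.0013,0.0013,0.0013,0.0013],"sz": [0.0533,0.1067,0.14,0.1533,0.1533,0.1533,0.1533,0.1533,0.1533,0.1533,0.1533,0.1533,0.1533,0.1533,0.1533],"ax": [0,0,0,0,0,0,0,0,0,0,0,0,0,0,0],"ay": [0,0,0,0,0,0,0,0,0,0,0,0,0,0,0],"az": [0,0,0,0,0,0,0,0,0,0,0,0,0,0,0],"aperture": [1,1,1,1,1,1,0,0,0,0,0,0,0,0,0]})

```text
time_s: 9.25
position: [0.6409, 0.1341, 0.0225]
tcp_rot: [[-0.903, 0.43, -0.0], [0.43, 0.903, 0.0], [0.0, -0.0, -1.0]]
force: [-0.6, 0.0, -0.5]
opening: 0.39
grasp_force: 30.0
```

```bash
python3 go.py
```

```text
t 9.25 p [0.6409 0.1341 0.0225] yaw 64.5 j [  2.  47.  85.   0.  48. -62.] op 0.39
```

In the tool's units: -0.14 m / 0.75 = -0.1867, -0.12 m / 0.75 = -0.16.

Call:
run_rows(segments={"sx": [0,0,0,0,0,0],"sy": [0,0,0,0,0,0],"sz": [-0.0533,-0.1067,-0.16,-0.1867,-0.1867,-0.1867],"ax": [0,0,0,0,0,0],"ay": [0,0,0,0,0,0],"az": [0,0,0,0,0,0],"aperture": [0,0,0,0,0,0]})

```text
time_s: 9.85
position: [0.6404, 0.134, 0.162]
tcp_rot: [[-0.903, 0.43, -0.001], [0.43, 0.903, -0.0], [0.001, -0.0, -1.0]]
force: [-1.3, -0.1, -0.4]
opening: 0.396
grasp_force: 30.0
```

```bash
python3 go.py "0.457 -0.109 0.165 64.5"
```

```text
t 9.85 p [0.6404 0.134  0.162 ] yaw 64.5 j [  2.  36.  81.  -0.  63. -62.] op 0.396
0.457 -0.109 0.165 64.5 -> [ 0.061  -0.2983 -0.0028] [-0.02 -0.04  0.02]
```

In the tool's units: -0.298 m / 0.75 = -0.3973, -0.28 m / 0.75 = -0.3733.

Call:
run_rows(segments={"sx": [0.0107,0.0213,0.0333,0.044,0.0547,0.0653,0.076,0.0813,0.0813,0.0813,0.0813,0.0813,0.0813,0.0813,0.0813,0.0813],"sy": [-0.0533,-0.1067,-0.16,-0.2133,-0.2667,-0.32,-0.3733,-0.3973,-0.3973,-0.3973,-0.3973,-0.3973,-0.3973,-0.3973,-0.3973,-0.3973],"sz": [0,0,0,0,0,0,0,0,0,0,0.0667,0.1067,0.1333,0.1467,0.1467,0.1467],"ax": [0,0,0,0,0,0,0,0,0,0,0,0,0,0,0,0],"ay": [0,0,0,0,0,0,0,0,0,0,0,0,0,0,0,0],"az": [0,0,0,0,0,0,0,0,0,0,0,0,0,0,0,0],"aperture": [0,0,0,0,0,0,0,0,0,0,0,0,0,0,0,0]})

```text
time_s: 11.45
position: [0.4583, -0.1083, 0.0527]
tcp_rot: [[-0.903, 0.429, 0.0], [0.429, 0.903, -0.0], [-0.0, 0.0, -1.0]]
force: [0.7, 0.1, 0.1]
opening: 0.39
grasp_force: 30.0
```

```bash
python3 go.py "0.457 -0.109 0.0268 64.5"
```

```text
t 11.45 p [ 0.4583 -0.1083  0.0527] yaw 64.6 j [-27.  36. 112.   0.  32. -92.] op 0.39
0.457 -0.109 0.0268 64.5 -> [ 0.0009 -0.0012  0.0259] [0.   0.03 0.08]
```

In the tool's units: 0.026 m / 0.75 = 0.0347, 0.025 m / 0.75 = 0.0333.

Call:
run_rows(segments={"sx": [0.0013,0.0013,0.0013,0.0013,0.0013,0.0013,0.0013,0.0013],"sy": [-0.0013,-0.0013,-0.0013,-0.0013,-0.0013,-0.0013,-0.0013,-0.0013],"sz": [0.0133,0.024,0.0293,0.032,0.0333,0.0347,0.0347,0.0347],"ax": [0,0,0,0,0,0,0,0],"ay": [0,0,0,0,0,0,0,0],"az": [0,0,0,0,0,0,0,0],"aperture": [0,0,0,0,0,0,0,0]})

```text
time_s: 12.25
position: [0.4565, -0.1093, 0.0267]
tcp_rot: [[-0.903, 0.43, 0.0], [0.43, 0.903, -0.0], [-0.0, -0.0, -1.0]]
force: [0.1, 0.3, -1.4]
opening: 0.395
grasp_force: 30.0
```

```bash
python3 go.py "0.457 -0.109 0.0268 64.5"
```

```text
t 12.25 p [ 0.4565 -0.1093  0.0267] yaw 64.5 j [-27.  39. 113.  -0.  28. -92.] op 0.395
0.457 -0.109 0.0268 64.5 -> [-0.0004  0.0005 -0.0001] [-0.    0.02  0.02]
```

In the tool's units: -0.14 m / 0.75 = -0.1867, -0.12 m / 0.75 = -0.16.

Call:
run_rows(segments={"sx": [0,0,0,0,0,0,0,0,0,0,0,0,0],"sy": [0,0,0,0,0,0,0,0,0,0,0,0,0],"sz": [0.0013,0.0013,0.0013,0.0013,0.0013,0.0013,0.0013,-0.0533,-0.1067,-0.16,-0.1867,-0.1867,-0.1867],"ax": [0,0,0,0,0,0,0,0,0,0,0,0,0],"ay": [0,0,0,0,0,0,0,0,0,0,0,0,0],"az": [0,0,0,0,0,0,0,0,0,0,0,0,0],"aperture": [0,0,1,1,1,1,1,1,1,1,1,1,1]})

```text
time_s: 13.55
position: [0.4561, -0.1091, 0.1665]
tcp_rot: [[-0.903, 0.43, 0.0], [0.43, 0.903, -0.0], [-0.0, 0.0, -1.0]]
force: [-1.1, 0.4, -0.1]
opening: 0.996
grasp_force: 0.0
```

```bash
python3 go.py "0.5213 0.4165 0.165 -16.8"
```

```text
t 13.55 p [ 0.4561 -0.1091  0.1665] yaw 64.5 j [-27.  23. 107.   0.  49. -92.] op 0.996
0.5213 0.4165 0.165 -16.8 -> [0.1673 0.5025 0.0015] [1.000e-02 1.000e-02 8.132e+01]
```

In the tool's units: 0.5025 m / 0.75 = 0.67, 0.45 m / 0.75 = 0.6, 81.3 degrees / 360 = 0.2258.

Call:
run_rows(segments={"sx": [0.02,0.04,0.06,0.08,0.1,0.12,0.14,0.16,0.18,0.2,0.2231,0.2231,0.2231,0.2231,0.2231,0.2231],"sy": [0.06,0.12,0.18,0.24,0.3,0.36,0.42,0.48,0.54,0.6,0.67,0.67,0.67,0.67,0.67,0.67],"sz": [0,0,0,0,0,0,0,0,0,0,0,0,0,0,0,0],"ax": [0,0,0,0,0,0,0,0,0,0,0,0,0,0,0,0],"ay": [0,0,0,0,0,0,0,0,0,0,0,0,0,0,0,0],"az": [0.0222,0.0444,0.0667,0.0889,0.1111,0.1333,0.1556,0.1778,0.2,0.2222,0.2258,0.2258,0.2258,0.2258,0.2258,0.2258],"aperture": [1,1,1,1,1,1,1,1,1,1,1,1,1,1,1,1]})

```text
time_s: 15.15
position: [0.5212, 0.4147, 0.1657]
tcp_rot: [[0.29, 0.957, -0.002], [0.957, -0.29, -0.001], [-0.002, -0.001, -1.0]]
force: [-0.4, -0.2, 0.8]
opening: 0.999
grasp_force: 0.0
```

```bash
python3 go.py "0.5213 0.4165 0.013 -16.8"
```

Run:
```python
from rig import capture,bot
import cv2,numpy as np
s=bot.read_state();c=capture('wrist');a=c['color'][:,:,::-1].copy()
b=capture('top')['color'][:,:,::-1]
T=np.eye(4);T[:3,:3]=s['tcp_rot'];T[:3,3]=s['position'];V=np.linalg.inv(T@c['mount'])
for cx,cy,ang,z,L,W in((.5213,.4165,73.2,.03,.08,.04),):
    t=np.radians(ang);Q=[]
    for i,j in((1,1),(1,-1),(-1,-1),(-1,1)):
        x,y=i*L/2,j*W/2;X=np.r_[cx+x*np.cos(t)-y*np.sin(t),cy+x*np.sin(t)+y*np.cos(t),z,1]
        u=c['K']@np.diag([1,-1,-1])@(V@X)[:3];Q.append(u[:2]/u[2])
    cv2.polylines(a,[np.int32(np.round(Q))],True,(0,0,255),1)
cv2.imwrite('pics/w3.png',cv2.hconcat([cv2.resize(a[120:320,170:390],(440,400)),cv2.resize(b[120:260,250:370],(343,400))]))
```

```text
t 15.15 p [0.5212 0.4147 0.1657] yaw -16.9 j [29. 37. 79. -0. 64. 46.] op 0.999
0.5213 0.4165 0.013 -16.8 -> [ 0.0021 -0.0002  0.1527] [-0.08  0.1  -0.07]
```

View pics/w3.png

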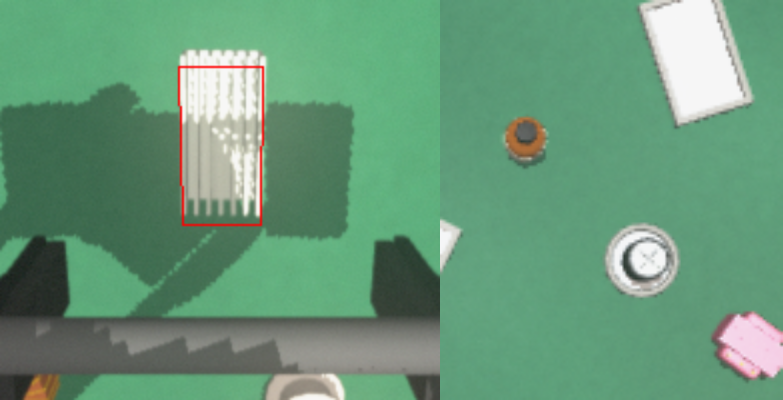

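The capacitor stands in its nest (w3 right, about 645,260). The heat sink's near edge is at row 217 against a predicted 225, so it sits about 3.5 mm further along tool x, and I'm correcting to (0.522, 0.420).

In the tool's units: 0.153 m / 0.75 = 0.204, 0.05 m / 0.75 = 0.0667.

Call:
run_rows(segments={"sx": [0.0067,0.0067,0.0067,0.0067,0.0067,0.0067,0.0067,0.0067,0.0067,0.0067,0.0067,0.0067,0.0067,0.0067],"sy": [0,0,0,0,0,0,0,0,0,0,0,0,0,0],"sz": [0.0667,0.1333,0.18,0.2,0.204,0.204,0.204,0.204,0.204,0.204,0.204,0.204,0.204,0.204],"ax": [0,0,0,0,0,0,0,0,0,0,0,0,0,0],"ay": [0,0,0,0,0,0,0,0,0,0,0,0,0,0],"az": [0,0,0,0,0,0,0,0,0,0,0,0,0,0],"aperture": [1,1,1,1,1,1,0,0,0,0,0,0,0,0]})

```text
time_s: 16.65
position: [0.523, 0.4212, 0.0136]
tcp_rot: [[0.289, 0.957, 0.0], [0.957, -0.289, -0.0], [0.0, 0.0, -1.0]]
force: [-0.7, 0.3, -0.9]
opening: 0.459
grasp_force: 30.0
```

```bash
python3 go.py
```

```text
t 16.65 p [0.523  0.4212 0.0136] yaw -16.8 j [29. 49. 82. -0. 49. 46.] op 0.459
```

In the tool's units: -0.15 m / 0.75 = -0.2, -0.12 m / 0.75 = -0.16.

Call:
run_rows(segments={"sx": [0,0,0,0,0,0],"sy": [0,0,0,0,0,0],"sz": [-0.0533,-0.1067,-0.16,-0.2,-0.2,-0.2],"ax": [0,0,0,0,0,0],"ay": [0,0,0,0,0,0],"az": [0,0,0,0,0,0],"aperture": [0,0,0,0,0,0]})

```text
time_s: 17.25
position: [0.5226, 0.4211, 0.1635]
tcp_rot: [[0.289, 0.957, -0.0], [0.957, -0.289, 0.0], [-0.0, -0.0, -1.0]]
force: [0.4, -0.1, -2.0]
opening: 0.459
grasp_force: 30.0
```

```bash
python3 go.py "0.632 -0.152 0.165 -71.8"
```

```text
t 17.25 p [0.5226 0.4211 0.1635] yaw -16.8 j [29. 37. 78.  0. 64. 46.] op 0.459
0.632 -0.152 0.165 -71.8 -> [-0.5171  0.2701 -0.0015] [-0.    0.   55.02]
```

In the tool's units: -0.517 m / 0.75 = -0.6893, -0.48 m / 0.75 = -0.64, 55 degrees / 360 = 0.1528.

Call:
run_rows(segments={"sx": [-0.0493,-0.0987,-0.148,-0.1973,-0.2467,-0.296,-0.3453,-0.3947,-0.444,-0.4933,-0.5427,-0.592,-0.64,-0.6893,-0.6893,-0.6893,-0.6893,-0.6893,-0.6893,-0.6893],"sy": [0.0257,0.0515,0.0773,0.1027,0.1287,0.1547,0.18,0.2053,0.232,0.2573,0.2835,0.3093,0.3347,0.36,0.36,0.36,0.36,0.36,0.36,0.36],"sz": [0,0,0,0,0,0,0,0,0,0,0,0,0,0,0,0,0.0667,0.12,0.16,0.16],"ax": [0,0,0,0,0,0,0,0,0,0,0,0,0,0,0,0,0,0,0,0],"ay": [0,0,0,0,0,0,0,0,0,0,0,0,0,0,0,0,0,0,0,0],"az": [0.0111,0.0222,0.0333,0.0444,0.0556,0.0667,0.0778,0.0889,0.1,0.1111,0.1222,0.1333,0.1444,0.1528,0.1528,0.1528,0.1528,0.1528,0.1528,0.1528],"aperture": [0,0,0,0,0,0,0,0,0,0,0,0,0,0,0,0,0,0,0,0]})

```text
time_s: 19.25
position: [0.6268, -0.1479, 0.0375]
tcp_rot: [[0.949, 0.314, -0.013], [0.315, -0.949, 0.006], [-0.011, -0.01, -1.0]]
force: [-1.2, 0.1, -1.0]
opening: 0.455
grasp_force: 30.0
```

```bash
python3 go.py "0.632 -0.152 0.0176 -71.8"
```

```text
t 19.25 p [ 0.6268 -0.1479  0.0375] yaw -71.7 j [-23.  45.  86.   0.  50.  48.] op 0.455
0.632 -0.152 0.0176 -71.8 -> [0.0038 0.0057 0.0198] [-0.56  0.62  0.13]
```

Call:
run_rows(segments={"sx": [0,0,0],"sy": [0,0,0],"sz": [0,0,0],"ax": [0,0,0],"ay": [0,0,0],"az": [0,0,0],"aperture": [0,0,0]})

```text
time_s: 19.55
position: [0.6337, -0.1519, 0.0457]
tcp_rot: [[0.95, 0.313, 0.004], [0.313, -0.95, -0.002], [0.003, 0.003, -1.0]]
force: [-0.6, 0.6, -1.6]
opening: 0.457
grasp_force: 30.0
```

```bash
python3 go.py "0.632 -0.152 0.0176 -71.8"
```

```text
t 19.55 p [ 0.6337 -0.1519  0.0457] yaw -71.7 j [-23.  45.  85.   0.  50.  48.] op 0.457
0.632 -0.152 0.0176 -71.8 -> [-0.0017 -0.0005  0.0281] [ 0.15 -0.17  0.06]
```

In the tool's units: 0.026 m / 0.75 = 0.0347, 0.025 m / 0.75 = 0.0333.

Call:
run_rows(segments={"sx": [-0.0013,-0.0013,-0.0013,-0.0013,-0.0013,-0.0013,-0.0013],"sy": [-0.0007,-0.0007,-0.0007,-0.0007,-0.0007,-0.0007,-0.0007],"sz": [0.0133,0.024,0.0293,0.0333,0.0347,0.0347,0.0347],"ax": [0,0,0,0,0,0,0],"ay": [0,0,0,0,0,0,0],"az": [0,0,0,0,0,0,0],"aperture": [0,0,0,0,0,0,0]})

```text
time_s: 20.25
position: [0.6313, -0.1517, 0.0176]
tcp_rot: [[0.95, 0.313, 0.0], [0.313, -0.95, -0.0], [0.0, 0.0, -1.0]]
force: [1.4, -0.0, -1.4]
opening: 0.455
grasp_force: 30.0
```

```bash
python3 go.py "0.632 -0.152 0.0176 -71.8"
```

```text
t 20.25 p [ 0.6313 -0.1517  0.0176] yaw -71.8 j [-23.  47.  86.  -0.  47.  48.] op 0.455
0.632 -0.152 0.0176 -71.8 -> [ 0.0006  0.0005 -0.    ] [ 0.02 -0.02  0.02]
```

In the tool's units: -0.15 m / 0.75 = -0.2, -0.12 m / 0.75 = -0.16.

Call:
run_rows(segments={"sx": [0,0,0,0,0,0,0,0,0,0,0,0,0],"sy": [0,0,0,0,0,0,0,0,0,0,0,0,0],"sz": [0.0013,0.0013,0.0013,0.0013,0.0013,0.0013,0.0013,-0.0533,-0.1067,-0.16,-0.2,-0.2,-0.2],"ax": [0,0,0,0,0,0,0,0,0,0,0,0,0],"ay": [0,0,0,0,0,0,0,0,0,0,0,0,0],"az": [0,0,0,0,0,0,0,0,0,0,0,0,0],"aperture": [0,0,1,1,1,1,1,1,1,1,1,1,1]})

```text
time_s: 21.55
position: [0.6312, -0.1516, 0.1681]
tcp_rot: [[0.95, 0.313, 0.001], [0.313, -0.95, -0.001], [0.001, 0.001, -1.0]]
force: [-0.6, -0.2, 0.1]
opening: 1.0
grasp_force: 0.0
```

```bash
python3 go.py "0.36 0.3083 0.165 -30"
```

```text
t 21.55 p [ 0.6312 -0.1516  0.1681] yaw -71.8 j [-23.  36.  81.  -0.  63.  48.] op 1.0
0.36 0.3083 0.165 -30 -> [-0.1137 -0.5216  0.0026] [ 6.000e-02 -3.000e-02 -4.177e+01]
```

In the tool's units: -0.521 m / 0.75 = -0.6947, -0.49 m / 0.75 = -0.6533, -41.8 degrees / 360 = -0.1161.

Call:
run_rows(segments={"sx": [-0.0133,-0.0267,-0.04,-0.0533,-0.0667,-0.08,-0.0933,-0.1067,-0.12,-0.1333,-0.1467,-0.152,-0.152,-0.152,-0.152,-0.152,-0.152],"sy": [-0.06,-0.12,-0.18,-0.24,-0.3,-0.36,-0.42,-0.48,-0.54,-0.6,-0.6533,-0.6947,-0.6947,-0.6947,-0.6947,-0.6947,-0.6947],"sz": [0,0,0,0,0,0,0,0,0,0,0,0,0,0,0,0,0],"ax": [0,0,0,0,0,0,0,0,0,0,0,0,0,0,0,0,0],"ay": [0,0,0,0,0,0,0,0,0,0,0,0,0,0,0,0,0],"az": [-0.0111,-0.0222,-0.0333,-0.0444,-0.0556,-0.0667,-0.0778,-0.0889,-0.1,-0.1111,-0.1161,-0.1161,-0.1161,-0.1161,-0.1161,-0.1161,-0.1161],"aperture": [1,1,1,1,1,1,1,1,1,1,1,1,1,1,1,1,1]})

```text
time_s: 23.25
position: [0.3604, 0.3068, 0.1674]
tcp_rot: [[0.501, 0.865, -0.0], [0.865, -0.501, -0.0], [-0.0, -0.0, -1.0]]
force: [-0.1, -0.1, 0.4]
opening: 1.001
grasp_force: 0.0
```

```bash
python3 go.py "0.36 0.3083 0.012 -30"
```

Run:
```python
from rig import capture,bot
import cv2,numpy as np
s=bot.read_state();c=capture('wrist');a=c['color'][:,:,::-1].copy()
b=capture('top')['color'][:,:,::-1]
T=np.eye(4);T[:3,:3]=s['tcp_rot'];T[:3,3]=s['position'];V=np.linalg.inv(T@c['mount'])
Q=[]
for t in np.linspace(0,2*np.pi,40):
    u=c['K']@np.diag([1,-1,-1])@(V@np.r_[.36+.027*np.cos(t),.3083+.027*np.sin(t),.028,1])[:3];Q.append(u[:2]/u[2])
cv2.polylines(a,[np.int32(np.round(Q))],True,(0,0,255),1)
cv2.imwrite('pics/w4.png',cv2.hconcat([cv2.resize(a[120:320,170:390],(440,400)),cv2.resize(b[100:240,260:380],(343,400))]))
```

```text
t 23.25 p [0.3604 0.3068 0.1674] yaw -30.1 j [ 27.  24. 107.  -0.  50.  57.] op 1.001
0.36 0.3083 0.012 -30 -> [ 0.0012 -0.0011  0.1554] [-0.01  0.02 -0.09]
```

View pics/w4.png

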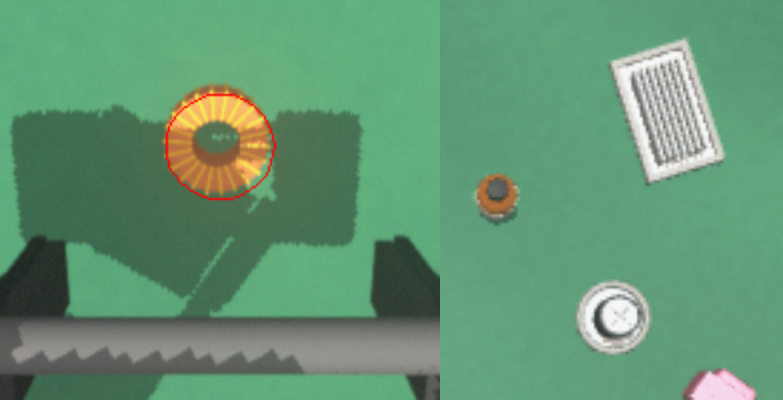

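The heat sink lies in its nest (w4 right, 667,110), and the choke matches the predicted ring at (219,143) to about 2 mm. Descending.

Careful with the scale: shifts go in shares of 0.75 m and turns go in shares of 360 degrees. That gives: 0.155 m / 0.75 = 0.2067, 0.05 m / 0.75 = 0.0667.

Call:
run_rows(segments={"sx": [0.0027,0.0027,0.0027,0.0027,0.0027,0.0027,0.0027,0.0027,0.0027,0.0027,0.0027,0.0027,0.0027],"sy": [-0.0013,-0.0013,-0.0013,-0.0013,-0.0013,-0.0013,-0.0013,-0.0013,-0.0013,-0.0013,-0.0013,-0.0013,-0.0013],"sz": [0.0667,0.1333,0.18,0.2,0.2067,0.2067,0.2067,0.2067,0.2067,0.2067,0.2067,0.2067,0.2067],"ax": [0,0,0,0,0,0,0,0,0,0,0,0,0],"ay": [0,0,0,0,0,0,0,0,0,0,0,0,0],"az": [0,0,0,0,0,0,0,0,0,0,0,0,0],"aperture": [1,1,1,1,1,1,0,0,0,0,0,0,0]})

```text
time_s: 24.65
position: [0.3602, 0.31, 0.0129]
tcp_rot: [[0.5, 0.866, 0.001], [0.866, -0.5, 0.0], [0.001, 0.0, -1.0]]
force: [0.1, 0.1, 4.9]
opening: 0.597
grasp_force: 30.0
```

```bash
python3 go.py
```

```text
t 24.65 p [0.3602 0.31   0.0129] yaw -30.0 j [ 27.  41. 112.  -0.  27.  57.] op 0.597
```

Call:
run_rows(segments={"sx": [0,0,0,0,0,0],"sy": [0,0,0,0,0,0],"sz": [-0.0533,-0.1067,-0.16,-0.2,-0.2,-0.2],"ax": [0,0,0,0,0,0],"ay": [0,0,0,0,0,0],"az": [0,0,0,0,0,0],"aperture": [0,0,0,0,0,0]})

```text
time_s: 25.25
position: [0.3598, 0.3098, 0.1627]
tcp_rot: [[0.5, 0.866, 0.0], [0.866, -0.5, 0.0], [0.0, 0.0, -1.0]]
force: [-0.1, -0.4, -1.8]
opening: 0.593
grasp_force: 30.0
```

```bash
python3 go.py "0.528 -0.4137 0.165 -30"
```

```text
t 25.25 p [0.3598 0.3098 0.1627] yaw -30.0 j [ 27.  24. 107.   0.  49.  57.] op 0.593
0.528 -0.4137 0.165 -30 -> [-0.5427  0.5071 -0.0025] [ 0.02 -0.03  0.02]
```

In the tool's units: -0.5427 m / 0.75 = -0.7236, -0.535 m / 0.75 = -0.7133.

Call:
run_rows(segments={"sx": [-0.04,-0.08,-0.12,-0.16,-0.2,-0.24,-0.28,-0.32,-0.36,-0.4,-0.44,-0.48,-0.52,-0.56,-0.6,-0.64,-0.68,-0.7133,-0.7236,-0.7236],"sy": [0.0373,0.0747,0.112,0.1493,0.1867,0.224,0.2613,0.2987,0.336,0.3733,0.4107,0.448,0.4853,0.5227,0.56,0.5973,0.6347,0.6667,0.676,0.676],"sz": [0,0,0,0,0,0,0,0,0,0,0,0,0,0,0,0,0,0,0,0],"ax": [0,0,0,0,0,0,0,0,0,0,0,0,0,0,0,0,0,0,0,0],"ay": [0,0,0,0,0,0,0,0,0,0,0,0,0,0,0,0,0,0,0,0],"az": [0,0,0,0,0,0,0,0,0,0,0,0,0,0,0,0,0,0,0,0],"aperture": [0,0,0,0,0,0,0,0,0,0,0,0,0,0,0,0,0,0,0,0]})

```text
time_s: 27.25
position: [0.527, -0.4141, 0.1595]
tcp_rot: [[0.501, 0.865, -0.003], [0.865, -0.501, 0.003], [0.001, -0.004, -1.0]]
force: [-0.1, 0.4, -1.2]
opening: 0.593
grasp_force: 30.0
```

Call:
run_rows(segments={"sx": [0,0,0,0,0,0],"sy": [0,0,0,0,0,0],"sz": [0.0667,0.12,0.1467,0.1467,0.1467,0.1467],"ax": [0,0,0,0,0,0],"ay": [0,0,0,0,0,0],"az": [0,0,0,0,0,0],"aperture": [0,0,0,0,0,0]}, quiet=true)

```text
ok
```

```bash
python3 go.py "0.528 -0.4137 0.0172 -30"
```

```text
t 27.85 p [ 0.5289 -0.4136  0.0541] yaw -29.9 j [-48.  45.  82.   0.  53. -18.] op 0.595
0.528 -0.4137 0.0172 -30 -> [-0.0006 -0.0008  0.0369] [0.13 0.03 0.06]
```

In the tool's units: 0.036 m / 0.75 = 0.048, 0.035 m / 0.75 = 0.0467.

Call:
run_rows(segments={"sx": [-0.0007,-0.0007,-0.0007,-0.0007,-0.0007,-0.0007,-0.0007,-0.0007],"sy": [-0.0013,-0.0013,-0.0013,-0.0013,-0.0013,-0.0013,-0.0013,-0.0013],"sz": [0.016,0.0293,0.0387,0.044,0.0467,0.048,0.048,0.048],"ax": [0,0,0,0,0,0,0,0],"ay": [0,0,0,0,0,0,0,0],"az": [0,0,0,0,0,0,0,0],"aperture": [0,0,0,0,0,0,0,0]})

```text
time_s: 28.65
position: [0.5271, -0.4136, 0.017]
tcp_rot: [[0.5, 0.866, 0.0], [0.866, -0.5, -0.0], [-0.0, 0.0, -1.0]]
force: [-0.7, 1.5, 2.0]
opening: 0.589
grasp_force: 30.0
```

```bash
python3 go.py "0.528 -0.4137 0.0172 -30"
```

```text
t 28.65 p [ 0.5271 -0.4136  0.017 ] yaw -30.0 j [-48.  48.  83.  -0.  49. -18.] op 0.589
0.528 -0.4137 0.0172 -30 -> [ 0.0004  0.0009 -0.0002] [0.03 0.01 0.03]
```

Contact is felt (about +3.5 N). Releasing, lifting and backing off to look.

In the tool's units: -0.16 m / 0.75 = -0.2133, -0.12 m / 0.75 = -0.16.

Call:
run_rows(segments={"sx": [0,0,0,0,0,0,0,0,0,-0.0533,-0.1067,-0.16,-0.2133,-0.2133,-0.2133],"sy": [0,0,0,0,0,0,0,0,0,0,0,0,0,0,0],"sz": [0,0,0,0,0,-0.0533,-0.1067,-0.16,-0.2133,-0.2133,-0.2133,-0.2133,-0.2133,-0.2133,-0.2133],"ax": [0,0,0,0,0,0,0,0,0,0,0,0,0,0,0],"ay": [0,0,0,0,0,0,0,0,0,0,0,0,0,0,0],"az": [0,0,0,0,0,0,0,0,0,0,0,0,0,0,0],"aperture": [1,1,1,1,1,1,1,1,1,1,1,1,1,1,1]})

```text
time_s: 30.15
position: [0.4461, -0.5527, 0.1761]
tcp_rot: [[0.502, 0.865, 0.0], [0.865, -0.502, 0.001], [0.001, -0.0, -1.0]]
force: [-0.0, 0.4, -0.5]
opening: 0.999
grasp_force: 0.0
```

Run:
```python
from rig import capture
import cv2
b=capture('top')['color'][:,:,::-1];s=capture('scene')['color'][:,:,::-1]
cv2.imwrite('pics/end.png',cv2.vconcat([cv2.resize(b[110:270,150:480],(800,388))[:300],cv2.resize(s[160:340,50:410],(800,400))[:300]]))
```

```text
(no output)
```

View pics/end.png

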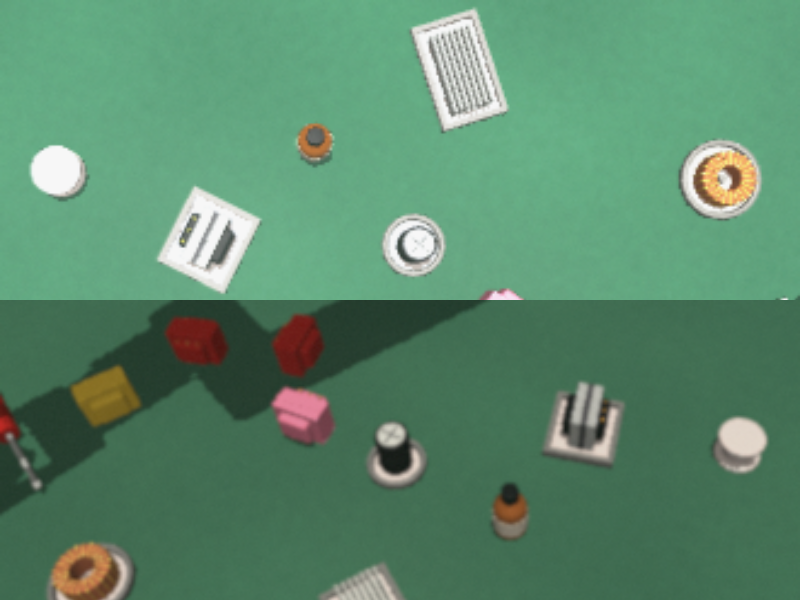

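All four parts sit upright in their nests, with the choke over its post (top half, 726,179) about 3 mm off centre by parallax. The bottle (315,142) and reel (58,171) stand as before. Handing in.

```bash
python3 -c "
from rig import bot
print(bot.hand_in())"
```

```text
the job is handed in; nothing more can be done
None
```

The job is handed in at about 30 s: the transformer, choke, capacitor and heat sink each look flat and upright in their own nests in the final camera views, with the flux bottle and solder reel still standing where they were; the hand-in returned no verdict.

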